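# Turn the gearbox cover gasket side up

### The job

The flat aluminium gearbox cover lies gasket side down on the plywood riser. Slide it towards the riser's open front, which faces the robot's right, until about a third of it sticks out over the front edge; then get under the overhang and turn the cover over, so that it lies flat and wholly on top of the riser with its gasket side up.

Things in the scene. Friction and masses are not known exactly. Their poses are not given: they have to be found in the camera images.
- cover: Gearbox cover: flat aluminium plate, 120 (its x) x 110 (its y) x 10 mm, 0.2 to 0.4 kg, too wide to be gripped across. One face has a thin black rectangular gasket, under 0.5 mm proud, the other is bare with four screw recesses. Origin: centre of the gasket face; z points out of the bare face: up at the start (gasket hidden below). Its x is along the riser's x within 7 degrees at the start.
- cover_front_edge (a point): Middle of the cover's 110 mm edge nearest to the riser's front edge at the start, on the gasket face: 60 mm from the cover's origin along its -x.
- riser: Plywood riser fixed to the bench, 280 deep (its x) x 250 wide (its y), flat top 100 mm above the bench, top board 18 mm, open front at -x. Origin: under its centre at bench height. Its x points ahead and to the left, 43 to 81 degrees left of straight ahead. A loose bearing and nut (to 35 mm across, 13 high) lie on its two back corners, beside the cover's path; the bench before its front is clear.
- riser_front_edge (a point): Middle of the riser's front edge (it faces the robot's right, and somewhat towards the robot) at the height of its top: 140 mm from the riser's origin along its -x and 100 mm up. The cheeks below stand 15 mm back from it.

How it is judged:
On the way:
1. the cover, still flat with its gasket down, sticks out at least 20 mm over the riser's front edge (x of cover_front_edge in the frame of riser below -0.16 m and z of cover in the frame of riser above 0.09 m and angle between cover's own z axis and vertical below 0.15 rad), for 0.2 s.
At the end, for the whole second after the job is handed in: The cover lies at rest, flat (within 7 degrees) and gasket side up directly on the riser's top, its centre within 95 mm of the riser's centre along the riser's x and 85 mm along its y (so its edges stand out no more than about 15 mm) (angle between cover's own z axis and vertical above 3.02 rad and z of cover in the frame of riser between 0.105 and 0.116 m and x of cover in the frame of riser between -0.095 and 0.095 m and y of cover in the frame of riser between -0.085 and 0.085 m and linear speed of cover below 0.02 m/s); the robot touches nothing.
It also fails if it takes over 61 s, if anything falls off the work surface, if the arm or the gripper's body presses on something with over 40 N, if the wrist force passes 120 N, or if a joint passes its speed limit or range.

### The arm

A 7-joint arm with a two-finger parallel gripper is mounted at the origin on a cart in front of the work surface, level with it; the furniture and walls round the work are solid. World frame = base frame: x ahead of the robot, y to its left, z up, the work surface at z = 0. Lengths are in m, angles in rad, forces in N, time in s.
With the tool pointing down it reaches from about 0.35 to 0.9 m from the base axis. Payload 8.1 kg.
Tool frame: the origin (TCP) lies midway between the tips of the shut fingers; the grasp point (between the pads) lies 19 mm behind it; z points along the fingers, y is the line along which they close (so a half turn about z gives the same grasp; the last joint's range is limited). The gripper opens to 92 mm and grips with 3 to 60 N. Pads are 19 mm wide; open, the fingers measure 130 mm over their backs; the gripper's body (75 mm by 190 mm) begins 47 mm behind the grasp point.
Start: joints at [1.022, 0.434, 0.025, 1.573, -0.012, 1.134, -0.075], TCP at [0.269, -0.564, 0.227] pointing down, gripper open.
Joint ranges: [-2.62, 2.62], [-0.44, 2.09], [-1.27, 1.32], [0.08, 2.57], [-1.32, 4.46], [0.12, 2], [-2.74, 2.74]. Speed limits (rad/s): [2.22, 2.22, 3.01, 3.01, 3.14, 3.14, 3.14].

### API

Orientations are given as a rotation vector (axis times angle).
In Python, from cell import observe, get_image, camera_model, sign_off, recognise, silhouettes gives the robot as it stands.
- The arm moves only by the tool apply_moves, never from a script. Its argument "motion" is a list of rows, each an object of numbers: "x", "y", "z": the shift along the world's x, y, z in cm; "yaw": the turn about the world's z in degrees; "hand": the opening, from -1 (shut) to 1 (fully open), so that 0 is half open. In form: [{"x": .., "y": .., "z": .., "yaw": .., "hand": ..}, ...]. A call has 1 to 10 rows; each row is the pose to reach, as a shift and turn from the pose commanded when the call began; what a row does not reach only later rows make up. A row lasts 1/8 s, in which the tool goes at most 62.5 mm and 10.7 degrees, less where a joint would pass 70% of its speed; a pose out of reach is approached as far as the arm can. A call with a gripper value outside its range is refused whole. The fingers move at their own pace and stop on an object; "newtons" is the grip in N (left out, the last holds). Time passes only in rows, so rows that repeat a pose let the fingers close. It gives the time, the measured TCP pose, the force, the opening and the grip force at its end, in the units of the state.
- observe(): the state, without advancing time (a new reading comes with each control period).
- get_image(name): name is "side" or "top" or "wrist"; returns the picture (400x640x3 uint8, blue, green, red); there is no depth.
- camera_model(name): a dict with "camera_matrix" (3x3 intrinsics, pixels), "k1" (the pictures are not rectified: a ray, as slopes to the right and down, at radius r is drawn at 1 + k1 r^2 times it, then the intrinsics apply), "T" (4x4, takes a point from camera to world coordinates). Camera axes: x right, y up, looking along -z (the intrinsics and any distortion apply to the point x, -y, -z); pixel columns grow to the right and rows downward; lengths in m; the calibration is good to about 2 mm. A picture is of the moment at which its call begins: read the wrist's pose just before it. camera_model takes no time and is no camera call; for the wrist camera it gives the pose at the moment of the call.
- sign_off(): hands the job in; it is judged then, once.
Trained networks look in the newest picture that a camera, given by its name, has taken for a name from the list of things; names that differ only in an ending like _2 or _b are one class to them, and where a whole thing is asked for, a point or a joint stands for the part that bears it (a point fixed in the world has none). Each returns a list of dicts, best first, with "p" (0 to 1); they miss things now and then, are a little off and sometimes report something else, mostly with a low value. They report only what shows in the picture. A call takes as long as a camera call.
- recognise(query, camera): "rect" ([left, top, right, bottom] in pixels, round what is visible of it).
- silhouettes(query, camera): "mask" (400x640 bool, what is visible of it) and "rect" ([left, top, right, bottom] in pixels, round what is visible of it).
The state is a dict: "clock": time; "joints": joint angles; "dq": joint speeds; "joint_efforts": joint torques, N m; "position": TCP position; "ee_rot": TCP orientation; "force": force on the tool from outside, world axes, zero at the start; "ft_torque": the same for the moment, N m; "width": opening from 0.0 (shut) to 1.0 (fully open); "gripper_force": force on a finger pad.
Only numpy, scipy, OpenCV 4.12 (cv2) and the standard library are available. Lean on these libraries where they do the work, as an engineer would, in place of code of your own. Each camera call takes 0.05 s, during which the arm holds its last target. There are 200 camera calls.

## Working session

There is one attempt and no reset: what is moved stays moved. The work goes in short steps, Python scripts to look and compute and a tool call to move; the robot and the scene stay as the last step left them, time stands still between calls to the robot, and variables do not carry over. Pictures are saved under pics/ and viewed, at most 10 in all, crops included, and the job is handed in when it is done.

Besides the shell and the picture viewer there is one more tool, called after "Request:" as name(argument=value, ...) on one line, values as JSON. apply_moves: Moves the arm, as the interface text tells. Its arguments: {"type":"object","properties":{"motion":{"type":"array","items":{"type":"object","properties":{"x":{"type":"number"},"y":{"type":"number"},"z":{"type":"number"},"yaw":{"type":"number"},"hand":{"type":"number"}}}},"newtons":{"type":"number"}},"required":["motion"]}

```bash
mkdir -p pics; ls
python3 - <<'E'
from cell import *
import cv2,numpy as np
print(observe())
for c in("top","side"):
    im=get_image(c); cv2.imwrite(f"pics/{c}0.png",im)
    m=camera_model(c); print(c,m)
    for q in("cover","riser"):
        for d in silhouettes(q,c)[:2]:
            print(q,d["p"],d["rect"])
            cs,_=cv2.findContours(d["mask"].astype(np.uint8),0,2)
            k=max(cs,key=cv2.contourArea); print(cv2.boxPoints(cv2.minAreaRect(k)).round(1).tolist(), cv2.approxPolyDP(k,4,True)[:,0].tolist())
E
```

```text
pics
{'clock': 0.0, 'joints': array([ 1.02240772,  0.43519663,  0.02502225,  1.57409675, -0.01161161,
        1.13399763, -0.07511888]), 'dq': array([ 0.0011658 , -0.00044259, -0.00068606,  0.00083017,  0.00033922,
        0.00067104,  0.00058513]), 'joint_efforts': array([ 9.20089260e-04, -6.67841077e+01,  9.85518470e-01, -3.14460576e+01,
       -6.06235326e-02,  4.27929929e-02,  1.62381243e-04]), 'position': array([ 0.26918698, -0.56349469,  0.22596205]), 'ee_rot': array([-3.06248540e+00, -6.93921603e-01,  7.67330914e-04]), 'force': array([-0.20107992,  0.2487982 , -0.38093728]), 'ft_torque': array([ 0.00499056, -0.03127746,  0.05207787]), 'gripper_force': 0.0, 'width': 0.9990830561994195}
top {'camera_matrix': array([[366.94108179,   0.        , 324.40562974],
       [  0.        , 366.94108179, 197.98199202],
       [  0.        ,   0.        ,   1.        ]]), 'k1': -0.06506074207745371, 'T': array([[ 0.02406421,  0.99507922, -0.09611586,  0.47452085],
       [-0.9994809 ,  0.02188718, -0.02364066, -0.26873283],
       [-0.02142062,  0.09663486,  0.99508937,  0.95260139],
      
[... 963 characters left out ...]
6859,  0.85679658],
       [ 0.        ,  0.        ,  0.        ,  1.        ]])}
cover 0.65 [236.5, 163.4, 316.8, 228.3]
[[235.89999389648438, 208.1999969482422], [254.89999389648438, 155.60000610351562], [320.0, 179.10000610351562], [301.0, 231.6999969482422]] [[262, 160], [237, 207], [297, 229], [319, 180]]
riser 0.97 [190.2, 127.7, 375.1, 287.7]
[[186.89999389648438, 246.89999389648438], [223.10000610351562, 116.30000305175781], [375.20001220703125, 158.60000610351562], [339.0, 289.1000061035156]] [[238, 127], [196, 217], [211, 217], [216, 230], [202, 238], [193, 228], [191, 236], [208, 252], [332, 286], [347, 260], [373, 159], [258, 131], [257, 142], [249, 145], [243, 139], [248, 129]]
```

```bash
cat > h.py <<'E'
import numpy as np,cv2
from cell import *
def toworld(px,c,z,m=None):
    m=m or camera_model(c); K=m["camera_matrix"]
    u=cv2.undistortPoints(np.array(px,float).reshape(-1,1,2),K,np.array([m["k1"],0,0,0]))[:,0]
    d=np.c_[u[:,0],-u[:,1],-np.ones(len(u))]@m["T"][:3,:3].T; o=m["T"][:3,3]
    return (o+d*((z-o[2])/d[:,2])[:,None])[:,:2]
def toworldT(px,c,z): return toworld(px,c,z)
E
python3 - <<'E'
from h import *
np.set_printoptions(precision=4,suppress=True)
for c,cv,rs in(("top",[[284,153],[264,191],[307,213],[326,174]],[[265,117],[227,211],[336,254],[374,157]]),("side",[[262,160],[237,207],[297,229],[319,180]],[[238,127],[191,236],[347,260],[373,159]])):
    a=toworld(cv,c,.11); b=toworld(rs,c,.1)
    print(c,a.tolist(),a.mean(0),np.linalg.norm(a-np.roll(a,-1,0),axis=1)); print(b,b.mean(0),np.linalg.norm(b-np.roll(b,-1,0),axis=1))
    d=b[0]+b[1]-b[2]-b[3];print("riser yaw",np.degrees(np.arctan2(d[1],d[0])))
    d=a[0]+a[1]-a[2]-a[3];print("cov yaw",np.degrees(np.arctan2(d[1],d[0])))
i=cv2.imread("pics/top0.png")[90:280,200:480]; j=cv2.imread("pics/side0.png")[90:320,150:430]
cv2.imwrite("pics/a.png",np.hstack([cv2.resize(i,(400,271)),cv2.resize(j,(400,329))[:271]]))
E
```

```text
top [[0.6597832980878594, -0.15140324570760336], [0.569119676570134, -0.10792207027307688], [0.5203116973032788, -0.2094936534515638], [0.6119403149423037, -0.25107111048523556]] [ 0.5903 -0.18  ] [0.1006 0.1127 0.1006 0.1106]
[[ 0.7495 -0.1008]
 [ 0.5211 -0.0202]
 [ 0.4279 -0.2783]
 [ 0.6565 -0.3631]] [ 0.5888 -0.1906] [0.2422 0.2744 0.2439 0.2783]
riser yaw 70.3163638392331
cov yaw 64.34603084988788
side [[0.661582366371243, -0.14991781694622053], [0.5649215746546146, -0.1035745468656854], [0.514407106315216, -0.20901188088641642], [0.6103622215128996, -0.25442836765971205]] [ 0.5878 -0.1792] [0.1072 0.1169 0.1062 0.1164]
[[ 0.7499 -0.1019]
 [ 0.5181 -0.0207]
 [ 0.4548 -0.2915]
 [ 0.6554 -0.3616]] [ 0.5945 -0.1939] [0.2456 0.2781 0.2125 0.2764]
riser yaw 73.43791467690922
cov yaw 64.14652680441523
```

View pics/side0.png

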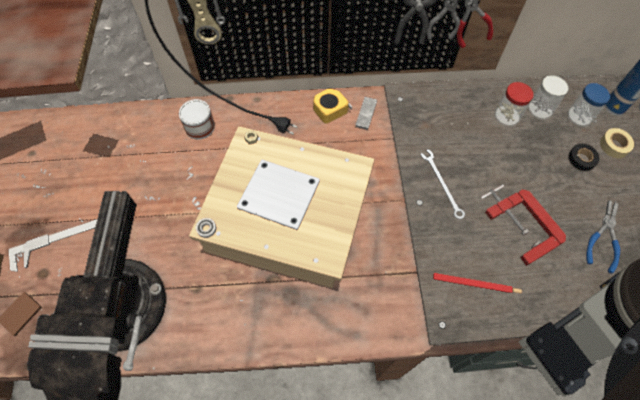

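View pics/top0.png

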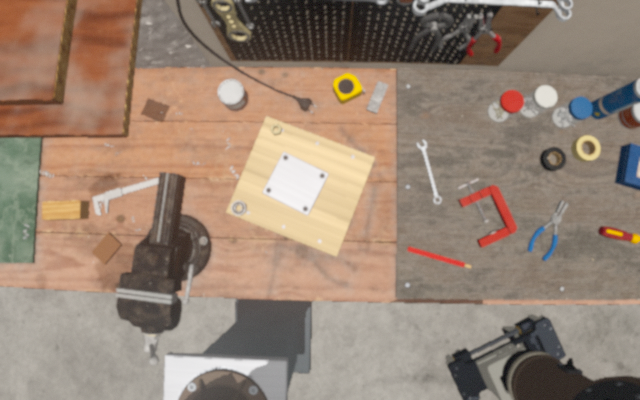

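The side view shows the cover at about (278,194) on the riser, with its front edge running (373,159)–(338,283). The nut (252,138) and bearing (206,228) are at the back. The top view agrees: cover at (295,183), front edge (374,157)–(336,254). So the riser's yaw is about 70° and its centre is about (0.589,-0.191).

Since the tool always points down, my plan is:
1. Push the cover from behind until it overhangs.
2. Press the overhang down so the cover tips and stands against the front edge.
3. Grip its top edge, set it on the riser and let it fall bare face down.

Request:
apply_moves(motion=[{"x": 35.1,"y": 46.5,"z": 0,"yaw": 44.5,"hand": 0},{"x": 35.1,"y": 46.5,"z": 0,"yaw": 44.5,"hand": 0},{"x": 35.1,"y": 46.5,"z": 0,"yaw": 44.5,"hand": 0},{"x": 35.1,"y": 46.5,"z": 0,"yaw": 44.5,"hand": 0},{"x": 35.1,"y": 46.5,"z": 0,"yaw": 44.5,"hand": 0},{"x": 35.1,"y": 46.5,"z": 0,"yaw": 44.5,"hand": 0},{"x": 35.1,"y": 46.5,"z": 0,"yaw": 44.5,"hand": 0},{"x": 35.1,"y": 46.5,"z": 0,"yaw": 44.5,"hand": 0},{"x": 35.1,"y": 46.5,"z": 0,"yaw": 44.5,"hand": 0},{"x": 35.1,"y": 46.5,"z": 0,"yaw": 44.5,"hand": 0}])

```text
clock: 1.55
position: [0.6223, -0.0938, 0.2266]
ee_rot: [-2.566, -1.809, -0.003]
force: [-0.7, -0.3, -1.2]
width: 0.504
gripper_force: 0.0
```

Run:
```python
from h import *
np.set_printoptions(precision=4,suppress=True)
cv2.imwrite("pics/w1.png",get_image("wrist")); m=camera_model("wrist")
print(observe()["position"])
for d in silhouettes("cover","wrist")[:2]:
    k=max(cv2.findContours(d["mask"].astype(np.uint8),0,2)[0],key=cv2.contourArea); p=cv2.approxPolyDP(k,6,True)[:,0]
    print(d["p"],p.tolist(),toworld(p,"wrist",.11,m).tolist())
for d in silhouettes("riser","wrist")[:1]:
    k=max(cv2.findContours(d["mask"].astype(np.uint8),0,2)[0],key=cv2.contourArea); p=cv2.approxPolyDP(k,6,True)[:,0]
    print(d["p"],p.tolist(),toworld(p,"wrist",.1,m).tolist())
```

```text
[ 0.6227 -0.0932  0.2264]
0.67 [[257, 229], [269, 237], [272, 267], [358, 266], [360, 234]] [[0.5670881294854799, -0.1028888388973935], [0.5742020656011337, -0.11325657363800011], [0.5661058813736024, -0.1408717061085289], [0.6390860812389207, -0.1658014026728401], [0.6499145051993402, -0.13723468705315905]]
0.82 [[172, 152], [173, 172], [197, 161], [216, 179], [202, 203], [175, 197], [180, 236], [223, 236], [227, 245], [255, 235], [261, 224], [367, 232], [400, 244], [405, 236], [451, 233], [456, 153], [256, 145]] [[0.5212532686421023, -0.016638033134049067], [0.5145924118637661, -0.03267733437620699], [0.5385471406511915, -0.031164485550834387], [0.5477606847846856, -0.05118315128425237], [0.5271790626795468, -0.06676789838831954], [0.5065432119759018, -0.053590578707178683], [0.4947949029224023, -0.08842700438887141], [0.5323835799351496, -0.10157678866854326], [0.5323124350872179, -0.11085428886953008], [0.560311668757747, -0.1103817694867627], [0.5693834041241026, -0.10246031375896944], [0.6565738179980967, -0.14155586821768512], [0.6816688592819391, -0.16294440395354468], [0.688077528529892, -0.15696771265694984], [0.7288581203557125, -0.16862076863103878], [0.7501507742630897, -0.0989546499041025], [0.5915376044509795, -0.035864021305538146]]
```

View pics/w1.png

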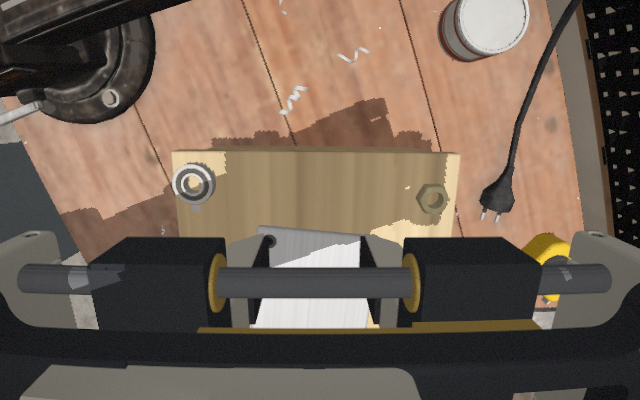

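The wrist view shows the cover's back edge between the fingers, (260,228)–(362,236). The bearing (193,183) and nut (432,198) are clear of the path. Descending behind the cover.

Request:
apply_moves(motion=[{"z": -4},{"z": -8},{"z": -10.5},{"z": -12.1},{"z": -12.1},{"z": -12.1}])

```text
schema error: expected keys x, y, z, yaw, hand
```

Request:
apply_moves(motion=[{"x": -0.7,"y": -1.9},{"x": -1.4,"y": -3.8},{"x": -2.1,"y": -5.6},{"x": -2.7,"y": -7.5},{"x": -3.4,"y": -9.4},{"x": -4.0,"y": -11.0},{"x": -4.4,"y": -12.2},{"x": -4.7,"y": -13.0},{"x": -4.7,"y": -13.0}])

```text
schema error: expected keys x, y, z, yaw, hand
```

```bash
cat > cov.py <<'E'
from h import *
import sys
np.set_printoptions(precision=4,suppress=True)
R=np.array([[.342,.940],[-.940,.342]]);C=np.array([.589,-.191])
o=observe();print(o["clock"],o["position"],"riser fr",R@(o["position"][:2]-C),o["force"],o["width"],o["gripper_force"])
for c in("top","side"):
    im=get_image(c)
    if len(sys.argv)>1: cv2.imwrite(f"pics/{sys.argv[1]}_{c}.png",im)
    for d in silhouettes("cover",c)[:1]:
        k=max(cv2.findContours(d["mask"].astype(np.uint8),0,2)[0],key=cv2.contourArea); p=cv2.approxPolyDP(k,4,True)[:,0]
        print(c,d["p"],p.tolist(),((toworld(p,c,.11)-C)@R.T).tolist())
E
python3 cov.py p1
```

```text
1.7 [ 0.6204 -0.0988  0.2264] riser fr [0.0974 0.002 ] [-0.5509 -0.5421 -0.2784] 0.5043502820390293 0.0
top 0.84 [[283, 153], [264, 192], [308, 213], [327, 173]] [[0.06362864174376687, -0.052150009899495094], [0.0704058120385975, 0.04926508913163635], [-0.04302311003693975, 0.05740407461204947], [-0.04993283573863394, -0.04513765429621262]]
side 0.67 [[262, 160], [237, 208], [297, 229], [319, 179]] [[0.06344042136951783, -0.05417731778457588], [0.07323759280385685, 0.05442073720750197], [-0.04244193767342754, 0.06395725680054248], [-0.051731910040406344, -0.043825870893071286]]
```

Request:
apply_moves(motion=[{"x": 0,"y": 0,"z": -4,"yaw": 0,"hand": 0},{"x": 0,"y": 0,"z": -8,"yaw": 0,"hand": 0},{"x": 0,"y": 0,"z": -10.5,"yaw": 0,"hand": 0},{"x": 0,"y": 0,"z": -12.1,"yaw": 0,"hand": 0},{"x": 0,"y": 0,"z": -12.1,"yaw": 0,"hand": 0},{"x": 0,"y": 0,"z": -12.1,"yaw": 0,"hand": 0}])

```text
clock: 2.65
position: [0.6212, -0.0993, 0.1069]
ee_rot: [2.572, 1.801, 0.002]
force: [0.2, -0.3, -0.1]
width: 0.501
gripper_force: 0.0
```

Request:
apply_moves(motion=[{"x": -0.7,"y": -1.9,"z": 0,"yaw": 0,"hand": 0},{"x": -1.4,"y": -3.8,"z": 0,"yaw": 0,"hand": 0},{"x": -2.1,"y": -5.6,"z": 0,"yaw": 0,"hand": 0},{"x": -2.7,"y": -7.5,"z": 0,"yaw": 0,"hand": 0},{"x": -3.4,"y": -9.4,"z": 0,"yaw": 0,"hand": 0},{"x": -4.0,"y": -11.0,"z": 0,"yaw": 0,"hand": 0},{"x": -4.4,"y": -12.2,"z": 0,"yaw": 0,"hand": 0},{"x": -4.7,"y": -13.0,"z": 0,"yaw": 0,"hand": 0},{"x": -4.7,"y": -13.0,"z": 0,"yaw": 0,"hand": 0}])

```text
clock: 3.78
position: [0.5727, -0.2301, 0.1054]
ee_rot: [-2.574, -1.801, 0.002]
force: [0.4, 0.9, -0.0]
width: 0.498
gripper_force: 0.0
```

```bash
python3 cov.py p1
```

```text
3.775 [ 0.5727 -0.2301  0.1054] riser fr [-0.0424  0.0019] [ 0.382   0.9384 -0.0254] 0.4984278322659209 0.0
top 0.94 [[343, 174], [332, 219], [362, 230], [378, 187]] [[-0.08542542698078472, -0.05637252983388019], [-0.09947862075321617, 0.0501800133439931], [-0.17250841977899772, 0.048698144714571484], [-0.17174013037463082, -0.05728593316534464]]
side 0.76 [[343, 180], [331, 233], [370, 242], [384, 190]] [[-0.09491126283340583, -0.05398500736716622], [-0.10159019919473165, 0.054905508454315], [-0.1707667974369115, 0.05272348367082129], [-0.17226595475683712, -0.054258349334164485]]
```

Overhang is about 31 mm and the cover is square to the riser. I'll push 12 mm more, then back off and rise.

Request:
apply_moves(motion=[{"x": -0.2,"y": -0.5,"z": 0,"yaw": 0,"hand": 0},{"x": -0.4,"y": -1.1,"z": 0,"yaw": 0,"hand": 0},{"x": -0.4,"y": -1.1,"z": 0,"yaw": 0,"hand": 0},{"x": -0.4,"y": -1.1,"z": 0,"yaw": 0,"hand": 0},{"x": 0.2,"y": 0.5,"z": 0,"yaw": 0,"hand": 0},{"x": 0.2,"y": 0.5,"z": 4,"yaw": 0,"hand": 0},{"x": 0.2,"y": 0.5,"z": 5,"yaw": 0,"hand": 0},{"x": 0.2,"y": 0.5,"z": 5,"yaw": 0,"hand": 0}])

```text
clock: 4.97
position: [0.5762, -0.2232, 0.1564]
ee_rot: [2.571, 1.803, 0.002]
force: [0.7, 0.1, 0.3]
width: 0.496
gripper_force: 0.0
```

```bash
python3 cov.py p2
```

```text
4.975 [ 0.5762 -0.2232  0.1564] riser fr [-0.0346  0.0011] [0.7401 0.0588 0.3115] 0.4960533459092765 0.0
top 0.74 [[338, 172], [326, 216], [366, 234], [382, 189]] [[-0.07291071198454196, -0.056562241484961175], [-0.08414069273517247, 0.048770392847956014], [-0.18426490258487763, 0.05389689058003755], [-0.18198393739933327, -0.05627468136837235]]
side 0.88 [[329, 177], [312, 227], [377, 243], [390, 192]] [[-0.06836660599507383, -0.05304923070632821], [-0.0665812380207418, 0.05303443018995903], [-0.18281965991510826, 0.05122531329143827], [-0.18369746183598282, -0.053210181578916334]]
```

Request:
apply_moves(motion=[{"x": -2.3,"y": -6.5,"z": 0,"yaw": 0,"hand": 0},{"x": -4.7,"y": -13.1,"z": 0,"yaw": 0,"hand": 0},{"x": -4.7,"y": -13.1,"z": 0,"yaw": 0,"hand": 0},{"x": -4.7,"y": -13.1,"z": -2,"yaw": 0,"hand": 0},{"x": -4.7,"y": -13.1,"z": -4,"yaw": 0,"hand": 0},{"x": -4.7,"y": -13.1,"z": -5.5,"yaw": 0,"hand": 0},{"x": -4.7,"y": -13.1,"z": -6.5,"yaw": 0,"hand": 0},{"x": -4.7,"y": -13.1,"z": -7,"yaw": 0,"hand": 0}])

```text
clock: 6.18
position: [0.5285, -0.3544, 0.0851]
ee_rot: [-2.572, -1.803, -0.0]
force: [-0.4, -0.6, 0.5]
width: 0.5
gripper_force: 0.0
```

```bash
python3 cov.py p3; python3 -c "
import cv2,numpy as np
a=cv2.imread('pics/p3_top.png')[120:280,250:450];b=cv2.imread('pics/p3_side.png')[130:290,250:450]
cv2.imwrite('pics/p3.png',cv2.resize(np.hstack([a,b]),(800,320),interpolation=2))"
```

```text
6.175 [ 0.5285 -0.3544  0.0851] riser fr [-0.1742  0.001 ] [-0.4339 -0.5759  0.4557] 0.49982902884960456 0.0
top 0.57 [[359, 178], [344, 223]] [[-0.12335420945458521, -0.061030103467759264], [-0.1284184146224456, 0.048727461929592784]]
```

View pics/p3.png

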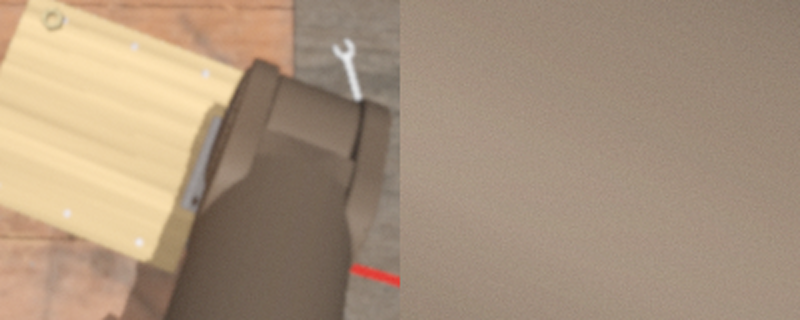

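The view is mostly blocked by the arm, but the cover has tipped and slid: its edge shows near (205,165) at the riser's front. I'll rise straight up and look with the wrist camera.

Request:
apply_moves(motion=[{"x": 0,"y": 0,"z": 2,"yaw": 0,"hand": 0},{"x": 0,"y": 0,"z": 5,"yaw": 0,"hand": 0},{"x": 0,"y": 0,"z": 10,"yaw": 0,"hand": 0},{"x": -2,"y": -5.7,"z": 15,"yaw": 0,"hand": 0},{"x": -4.1,"y": -11.3,"z": 17,"yaw": 0,"hand": 0},{"x": -4.1,"y": -11.3,"z": 17,"yaw": 0,"hand": 0},{"x": -4.1,"y": -11.3,"z": 17,"yaw": 0,"hand": 0}])

```text
clock: 7.25
position: [0.487, -0.4689, 0.2562]
ee_rot: [2.574, 1.8, 0.0]
force: [0.7, 0.7, -0.7]
width: 0.502
gripper_force: 0.0
```

```bash
python3 cov.py p4; python3 -c "
from h import *
m=camera_model('wrist');w=get_image('wrist')
for d in silhouettes('cover','wrist')[:1]:
    k=max(cv2.findContours(d['mask'].astype(np.uint8),0,2)[0],key=cv2.contourArea); p=cv2.approxPolyDP(k,4,True)[:,0]; print(p.tolist(),toworld(p,'wrist',.1,m).tolist())
a=cv2.imread('pics/p4_top.png')[120:280,250:450];b=cv2.imread('pics/p4_side.png')[130:290,250:450]
cv2.imwrite('pics/p4.png',np.hstack([np.vstack([cv2.resize(a,(320,256)),cv2.resize(b,(320,256))]),cv2.resize(w,(480,300))[[*range(300)]+[0]*212]]))"
```

```text
7.25 [ 0.487  -0.4689  0.2562] riser fr [-0.2961  0.0008] [ 0.6565  0.6583 -0.7152] 0.5021568534429848 0.0
top 0.66 [[365, 182], [348, 224], [368, 234], [382, 195]] [[-0.1396176048519789, -0.05731132297425463], [-0.13777431769907086, 0.04753402939629849], [-0.18851952320104737, 0.0522390799061174], [-0.186861119010285, -0.04321978028031098]]
side 0.72 [[368, 184], [365, 190], [376, 207], [358, 243], [374, 230], [384, 207]] [[-0.14125157543215452, -0.05845636126783064], [-0.13883451781144082, -0.044660129484769086], [-0.16581590518177297, -0.016227034057658046], [-0.15127239427515657, 0.06021878901623785], [-0.1723708383663848, 0.028729163910623332], [-0.17963748352548473, -0.020184147505599888]]
[[256, 12], [273, 90], [365, 90], [384, 12]] [[0.4941945067194453, -0.3032784361030526], [0.48451821346339036, -0.3689584825248095], [0.5619550360318952, -0.3967108558549916], [0.5976039924822569, -0.34025923013652537]]
```

View pics/p4.png

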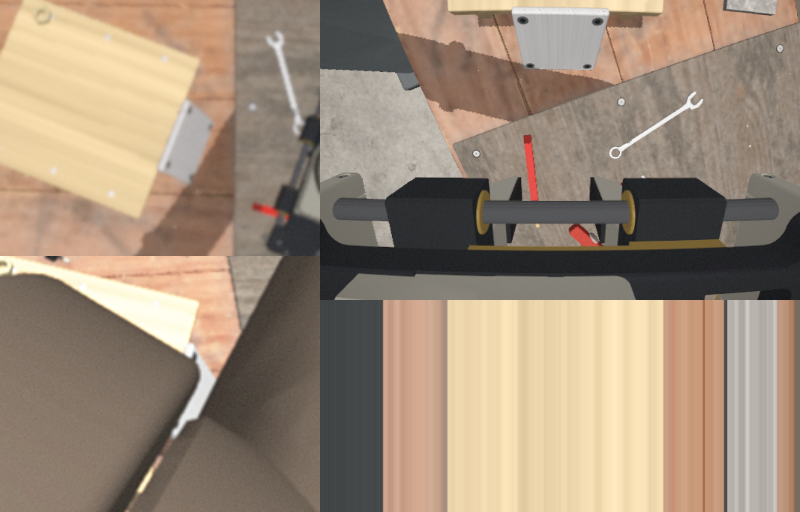

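The wrist picture shows the cover standing on the bench, leaning on the riser's front edge, bare side outward. Its top edge runs (256,12)–(384,12) in full-size pixels and its bottom edge (273,90)–(365,90). Next: the lean angle.

Run:
```python
from h import *
np.set_printoptions(precision=4,suppress=True)
R=np.array([[.342,.940],[-.940,.342]]);C=np.array([.589,-.191])
m=camera_model('wrist')
for z in(.09,.1,.11,.12): 
  p=toworld([[256,12],[384,12]],'wrist',z,m);print(z,np.linalg.norm(p[0]-p[1]),((p-C)@R.T).tolist())
  p=toworld([[365,182],[348,224]],'top',z);print(' top',np.linalg.norm(p[0]-p[1]),((p-C)@R.T).tolist())
p=toworld([[273,90],[365,90]],'wrist',0.003,m);print(np.linalg.norm(p[0]-p[1]),((p-C)@R.T).tolist())
p=toworld([[368,234],[382,195]],'top',0.003);print(np.linalg.norm(p[0]-p[1]),((p-C)@R.T).tolist())
```

```text
0.09 0.11336145572452479 [[-0.13602625427102732, 0.05221597808741468], [-0.13546427812482298, -0.061176048480037125]]
 top 0.10732029000102937 [[-0.14026789753423188, -0.06059489456036104], [-0.1383808580883735, 0.046739068748626614]]
0.1 0.10985881776548247 [[-0.13869028841394726, 0.05061960689218943], [-0.13814567618539195, -0.05926883713947489]]
 top 0.10607614304428428 [[-0.1399427511931054, -0.05895310876730784], [-0.1380775878937222, 0.04713654907246254]]
0.11 0.10635617980644013 [[-0.14135432255686722, 0.04902323569696417], [-0.1408270742459609, -0.057361625798912644]]
 top 0.10483199608753924 [[-0.1396176048519789, -0.05731132297425463], [-0.13777431769907086, 0.04753402939629849]]
0.12 0.10285354184739783 [[-0.14401835669978716, 0.047426864501738934], [-0.14350847230652986, -0.05545441445835041]]
 top 0.10358784913079429 [[-0.13929245851085242, -0.05566953718120155], [-0.1374710475044196, 0.04793150972013443]]
0.10774854699641384 [[-0.19804667786796779, 0.04865576675027268], [-0.19759060251767768, -0.05912219608890649]]
0.10756686404777593 [[-0.19820853042635944, 0.0485835239104338], [-0.19633952932756563, -0.058997435889250924]]
```

Lean is about 30° and the top edge is only just above the riser. I'll push the face in with the fingertips at z≈0.065 to stand it at about 10°.

Request:
apply_moves(motion=[{"x": 1.3,"y": 3.6,"z": -5,"yaw": 0,"hand": 0},{"x": 2.6,"y": 7.1,"z": -10,"yaw": 0,"hand": 0},{"x": 2.6,"y": 7.1,"z": -15,"yaw": 0,"hand": 0},{"x": 2.6,"y": 7.1,"z": -19.1,"yaw": 0,"hand": 0},{"x": 2.6,"y": 7.1,"z": -19.1,"yaw": 0,"hand": 0},{"x": 3.1,"y": 8.4,"z": -19.1,"yaw": 0,"hand": 0},{"x": 3.6,"y": 9.8,"z": -19.1,"yaw": 0,"hand": 0},{"x": 4.0,"y": 11.1,"z": -19.1,"yaw": 0,"hand": 0},{"x": 4.3,"y": 12.0,"z": -19.1,"yaw": 0,"hand": 0},{"x": 4.3,"y": 12.0,"z": -19.1,"yaw": 0,"hand": 0}])

```text
clock: 8.8
position: [0.5291, -0.3556, 0.0671]
ee_rot: [2.569, 1.791, -0.009]
force: [-5.9, -18.5, 4.2]
width: 0.5
gripper_force: 10.1
```

```bash
python3 cov.py p5
```

```text
8.8 [ 0.5291 -0.3556  0.0671] riser fr [-0.1752  0.    ] [ -5.9194 -18.5498   4.2408] 0.5001803787994157 10.13975812937133
```

The push met about 19 N at roughly 23° lean. That gives enough top edge to grip, and closing the fingers will square the cover up. Back off, rise, turn 90° and open.

Request:
apply_moves(motion=[{"x": -0.4,"y": -1.0,"z": 0,"yaw": 0,"hand": 0},{"x": -1.1,"y": -3.0,"z": 1,"yaw": 0,"hand": 0},{"x": -1.1,"y": -3.0,"z": 7,"yaw": 0,"hand": 0.5},{"x": -1.1,"y": -3.0,"z": 13,"yaw": 10,"hand": 1},{"x": 0.7,"y": 2.0,"z": 14,"yaw": 20,"hand": 1},{"x": 0.7,"y": 2.0,"z": 14,"yaw": 30,"hand": 1},{"x": 0.7,"y": 2.0,"z": 14,"yaw": 40,"hand": 1},{"x": 0.7,"y": 2.0,"z": 14,"yaw": 50,"hand": 1},{"x": 0.7,"y": 2.0,"z": 14,"yaw": 60,"hand": 1},{"x": 0.7,"y": 2.0,"z": 14,"yaw": 70,"hand": 1}])

```text
clock: 10.25
position: [0.5373, -0.3282, 0.2056]
ee_rot: [1.065, 2.955, 0.0]
force: [-0.2, -0.0, -0.8]
width: 1.003
gripper_force: 0.0
```

Request:
apply_moves(motion=[{"x": 0,"y": 0,"z": 0,"yaw": 10,"hand": 1},{"x": 0,"y": 0,"z": 0,"yaw": 19.7,"hand": 1},{"x": 0,"y": 0,"z": 0,"yaw": 19.7,"hand": 1},{"x": 0,"y": 0,"z": 0,"yaw": 19.7,"hand": 1}])

```text
clock: 10.75
position: [0.5374, -0.3281, 0.2051]
ee_rot: [0.559, 3.091, 0.0]
force: [0.1, -0.0, 0.7]
width: 1.0
gripper_force: 0.0
```

```bash
python3 cov.py p6; python3 -c "
from h import *
o=observe();print(o['ee_rot'],o['joints'])
w=get_image('wrist')
a=cv2.imread('pics/p6_top.png')[120:280,250:450];b=cv2.imread('pics/p6_side.png')[130:290,250:450]
cv2.imwrite('pics/p6.png',np.hstack([np.vstack([cv2.resize(a,(320,256)),cv2.resize(b,(320,256))]),cv2.resize(w,(480,300))[[*range(300)]+[0]*212]]))"
```

```text
10.75 [ 0.5374 -0.3281  0.2051] riser fr [-0.1465  0.0016] [ 0.1316 -0.0036  0.6822] 1.0002217518342604 0.0
[ 5.54574751e-01  3.09223732e+00 -1.91061225e-04] [ 0.88786489  0.54596755 -0.65332302  1.54840005  0.35049739  1.16680642
  1.38171426]
```

View pics/p6.png

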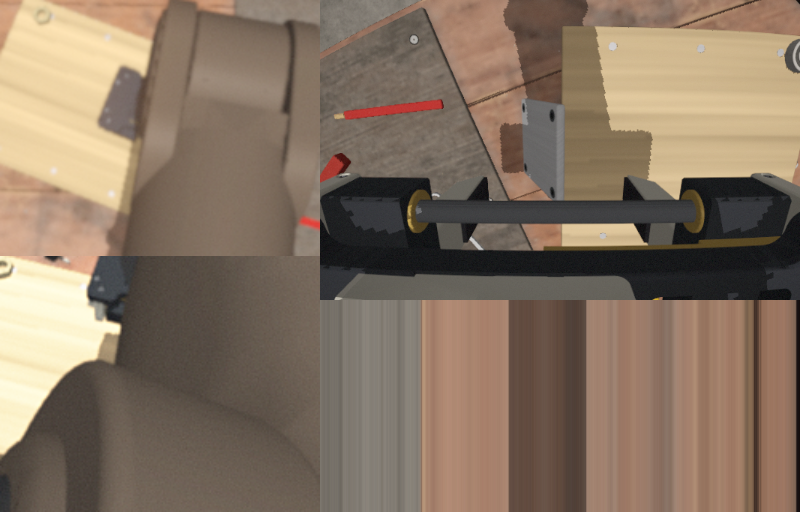

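The wrist picture shows the cover still leaning at the riser's edge, top edge along x≈563, between the open fingers. Descending to straddle it.

Request:
apply_moves(motion=[{"x": 0,"y": 0,"z": -5,"yaw": 0,"hand": 1},{"x": 0,"y": 0,"z": -8.5,"yaw": 0,"hand": 1},{"x": 0,"y": 0,"z": -9.8,"yaw": 0,"hand": 1},{"x": 0,"y": 0,"z": -10.2,"yaw": 0,"hand": 1},{"x": 0,"y": 0,"z": -10.2,"yaw": 0,"hand": 1}])

```text
clock: 11.62
position: [0.5383, -0.3281, 0.1039]
ee_rot: [0.552, 3.091, -0.001]
force: [-0.2, 0.7, -0.2]
width: 0.997
gripper_force: 0.0
```

Request:
apply_moves(motion=[{"x": 0,"y": 0,"z": -0.1,"yaw": 0,"hand": 0.2},{"x": 0,"y": 0,"z": -0.1,"yaw": 0,"hand": -0.3},{"x": 0,"y": 0,"z": -0.1,"yaw": 0,"hand": -0.6},{"x": 0,"y": 0,"z": -0.1,"yaw": 0,"hand": -1},{"x": 0,"y": 0,"z": -0.1,"yaw": 0,"hand": -1},{"x": 0,"y": 0,"z": -0.1,"yaw": 0,"hand": -1},{"x": 0,"y": 0,"z": -0.1,"yaw": 0,"hand": -1}], newtons=30)

```text
clock: 12.5
position: [0.5374, -0.3279, 0.1017]
ee_rot: [-0.553, -3.093, -0.0]
force: [-0.7, 0.9, -0.5]
width: 0.285
gripper_force: 0.0
```

Request:
apply_moves(motion=[{"x": 0,"y": 0,"z": 0,"yaw": 0,"hand": -1},{"x": 0,"y": 0,"z": 0,"yaw": 0,"hand": -1},{"x": 0,"y": 0,"z": 0,"yaw": 0,"hand": -1},{"x": 0,"y": 0,"z": 0,"yaw": 0,"hand": -1}])

```text
clock: 13.0
position: [0.5375, -0.328, 0.1018]
ee_rot: [0.553, 3.092, -0.0]
force: [-0.6, 0.1, 2.0]
width: 0.136
gripper_force: 27.9
```

Request:
apply_moves(motion=[{"x": 0,"y": 0,"z": 0,"yaw": 0,"hand": -1},{"x": 0,"y": 0,"z": 0,"yaw": 0,"hand": -1},{"x": 0,"y": 0,"z": 0,"yaw": 0,"hand": -1},{"x": 0,"y": 0,"z": 0.4,"yaw": 0,"hand": -1},{"x": 0,"y": 0,"z": 1.0,"yaw": 0,"hand": -1},{"x": 0,"y": 0,"z": 1.0,"yaw": 0,"hand": -1}], newtons=55)

```text
clock: 13.75
position: [0.5377, -0.3275, 0.1121]
ee_rot: [0.552, 3.092, 0.001]
force: [-1.1, 0.5, -3.5]
width: 0.099
gripper_force: 54.0
```

The cover is gripped at its full 10 mm, square, and the wrist feels about 3 N of weight. Lift clear, then carry it over the riser.

Request:
apply_moves(motion=[{"x": -0.2,"y": -0.5,"z": 0.5,"yaw": 0,"hand": -1},{"x": -0.2,"y": -0.5,"z": 3,"yaw": 0,"hand": -1},{"x": -0.2,"y": -0.5,"z": 6,"yaw": 0,"hand": -1},{"x": -0.2,"y": -0.5,"z": 9,"yaw": 0,"hand": -1},{"x": -0.2,"y": -0.5,"z": 12,"yaw": 0,"hand": -1},{"x": -0.2,"y": -0.5,"z": 12.5,"yaw": 0,"hand": -1},{"x": -0.2,"y": -0.5,"z": 12.5,"yaw": 0,"hand": -1}])

```text
clock: 14.62
position: [0.535, -0.3331, 0.236]
ee_rot: [-0.553, -3.092, -0.0]
force: [-1.4, 0.3, -3.5]
width: 0.102
gripper_force: 53.9
```

```bash
python3 cov.py p7; python3 -c "
from h import *
w=get_image('wrist')
a=cv2.imread('pics/p7_top.png')[120:280,250:450];b=cv2.imread('pics/p7_side.png')[130:290,250:450]
cv2.imwrite('pics/p7.png',np.hstack([np.vstack([cv2.resize(a,(320,256)),cv2.resize(b,(320,256))]),cv2.resize(w,(480,300))[[*range(300)]+[0]*212]]))"
```

```text
14.625 [ 0.535  -0.3331  0.236 ] riser fr [-0.152   0.0021] [-1.3837  0.3262 -3.5016] 0.10247902583596624 53.939060303382576
```

View pics/p7.png

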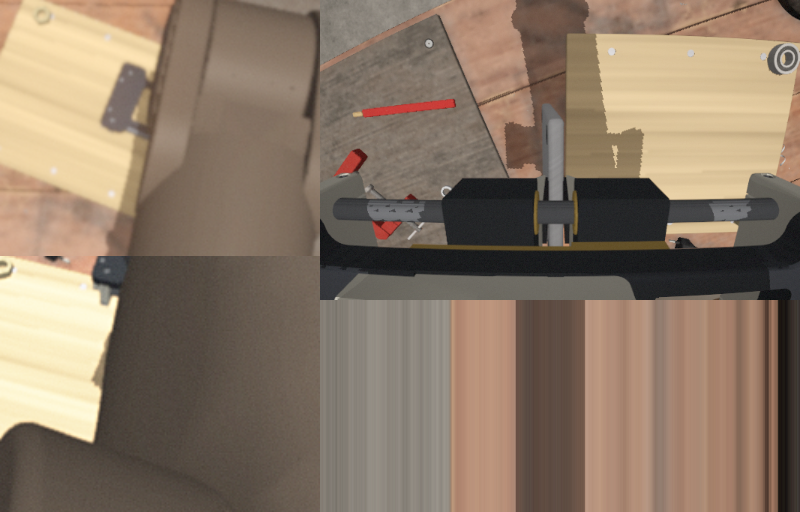

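The cover hangs vertically in the grip, edge-on at (555,155), clear of the riser. Carry it in about 21 cm, then lower to 5 mm above the riser.

Request:
apply_moves(motion=[{"x": 0.9,"y": 2.5,"z": 0,"yaw": 0,"hand": -1},{"x": 2.2,"y": 6,"z": 0,"yaw": 0,"hand": -1},{"x": 3.6,"y": 10,"z": 0,"yaw": 0,"hand": -1},{"x": 5.1,"y": 14,"z": 0,"yaw": 0,"hand": -1},{"x": 6.4,"y": 17.5,"z": 0,"yaw": 0,"hand": -1},{"x": 7.2,"y": 19.9,"z": 0,"yaw": 0,"hand": -1},{"x": 7.2,"y": 19.9,"z": 0,"yaw": 0,"hand": -1},{"x": 7.2,"y": 19.9,"z": -1.5,"yaw": 0,"hand": -1},{"x": 7.2,"y": 19.9,"z": -2.5,"yaw": 0,"hand": -1},{"x": 7.2,"y": 19.9,"z": -2.5,"yaw": 0,"hand": -1}])

```text
clock: 16.12
position: [0.6071, -0.1348, 0.2111]
ee_rot: [-0.555, -3.092, 0.0]
force: [-0.6, -0.6, -0.1]
width: 0.098
gripper_force: 54.4
```

Request:
apply_moves(motion=[{"x": 0,"y": 0,"z": -0.3,"yaw": 0,"hand": -1},{"x": 0,"y": 0,"z": -0.6,"yaw": 0,"hand": -1},{"x": 0,"y": 0,"z": -0.6,"yaw": 0,"hand": -1}])

```text
clock: 16.5
position: [0.6086, -0.1324, 0.2107]
ee_rot: [0.551, 3.088, 0.002]
force: [-12.9, 5.2, 38.2]
width: 0.099
gripper_force: 55.8
```

The bottom edge is already on the riser. Relieve the load, open a little, and lower so the fingers straddle the cover more deeply.

Request:
apply_moves(motion=[{"x": 0,"y": 0,"z": 0.5,"yaw": 0,"hand": -1},{"x": 0,"y": 0,"z": 0.5,"yaw": 0,"hand": -1},{"x": 0,"y": 0,"z": 0.5,"yaw": 0,"hand": -0.4},{"x": 0,"y": 0,"z": 0.3,"yaw": 0,"hand": -0.4},{"x": 0,"y": 0,"z": -0.5,"yaw": 0,"hand": -0.4},{"x": 0,"y": 0,"z": -1.5,"yaw": 0,"hand": -0.4},{"x": 0,"y": 0,"z": -2.5,"yaw": 0,"hand": -0.4},{"x": 0,"y": 0,"z": -2.5,"yaw": 0,"hand": -0.4}])

```text
clock: 17.5
position: [0.6068, -0.134, 0.1794]
ee_rot: [-0.552, -3.091, -0.0]
force: [0.4, -0.3, -0.3]
width: 0.3
gripper_force: 0.0
```

```bash
python3 cov.py p8; python3 -c "
from h import *
w=get_image('wrist')
a=cv2.imread('pics/p8_top.png')[100:260,220:420];b=cv2.imread('pics/p8_side.png')[110:270,190:390]
cv2.imwrite('pics/p8.png',np.hstack([np.vstack([cv2.resize(a,(320,256)),cv2.resize(b,(320,256))]),cv2.resize(w,(480,300))[[*range(300)]+[0]*212]]))"
```

```text
17.5 [ 0.6068 -0.134   0.1794] riser fr [0.0597 0.0028] [ 0.3661 -0.2726 -0.3067] 0.30022702620615027 0.0
top 0.51 [[264, 184], [264, 191], [274, 195], [276, 188]] [[0.07753032331368152, 0.031913037892683606], [0.07129418333029355, 0.047100155990681764], [0.045968102312235415, 0.04729189178348929], [0.04778039087711453, 0.03044876167787626]]
```

View pics/p8.png

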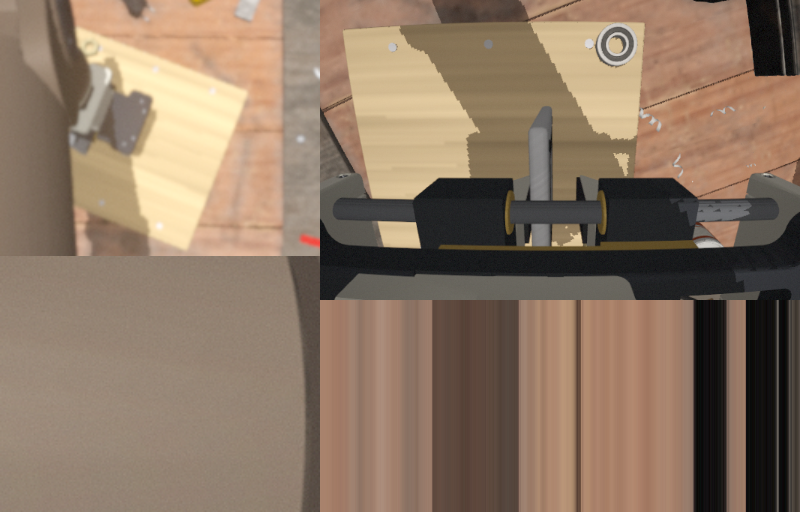

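The wrist view (right = riser's back) shows the cover standing, leaning slightly towards the front finger (left), gasket side facing back. That is the direction I want. Open wide and follow it down with the front finger.

Request:
apply_moves(motion=[{"x": 0,"y": 0,"z": 0,"yaw": 0,"hand": 0},{"x": 0,"y": 0,"z": 0,"yaw": 0,"hand": 0.3},{"x": 0,"y": 0,"z": -0.4,"yaw": 0,"hand": 0.6},{"x": 0,"y": 0,"z": -0.4,"yaw": 0,"hand": 1},{"x": 0,"y": 0,"z": -0.4,"yaw": 0,"hand": 1},{"x": 0,"y": 0,"z": -0.4,"yaw": 0,"hand": 1},{"x": -0.3,"y": -0.9,"z": -1.2,"yaw": 0,"hand": 1},{"x": -0.65,"y": -1.8,"z": -1.9,"yaw": 0,"hand": 1},{"x": -0.65,"y": -1.8,"z": -1.9,"yaw": 0,"hand": 1}])

```text
clock: 18.88
position: [0.5998, -0.1538, 0.1606]
ee_rot: [-0.556, -3.09, 0.001]
force: [-0.8, 0.1, -0.2]
width: 1.001
gripper_force: 0.0
```

```bash
python3 cov.py p9; python3 -c "
from h import *
w=get_image('wrist')
a=cv2.imread('pics/p9_top.png')[100:260,220:420];b=cv2.imread('pics/p9_side.png')[110:270,190:390]
cv2.imwrite('pics/p9.png',np.hstack([np.vstack([cv2.resize(a,(320,256)),cv2.resize(b,(320,256))]),cv2.resize(w,(480,300))[[*range(300)]+[0]*212]]))"
```

```text
18.875 [ 0.5998 -0.1538  0.1606] riser fr [0.0387 0.0025] [-0.7585  0.0822 -0.2488] 1.0005960390635262 0.0
```

View pics/p9.png

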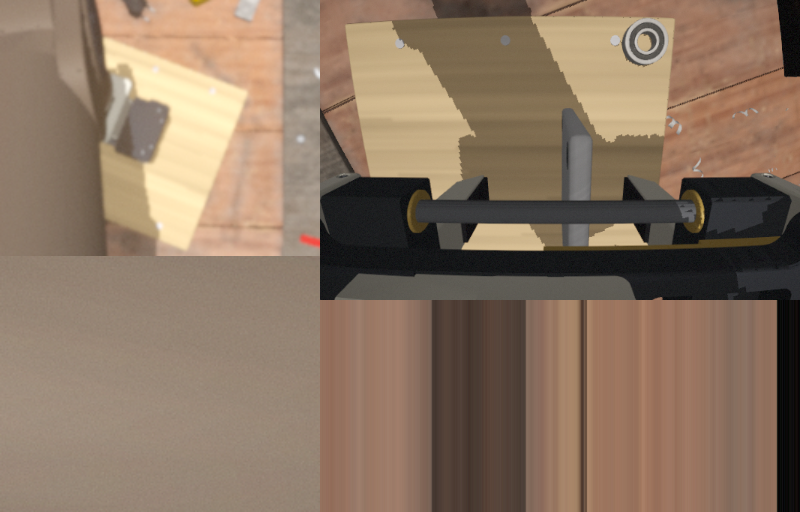

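The cover is standing upright on its own, between the fingers near (575,170). Narrow the gap and nudge it forward with the rear finger so it leans on the front one.

Request:
apply_moves(motion=[{"x": 0,"y": 0,"z": 1.2,"yaw": 0,"hand": 0.5},{"x": 0,"y": 0,"z": 1.2,"yaw": 0,"hand": 0.2},{"x": 0,"y": 0,"z": 1.2,"yaw": 0,"hand": 0},{"x": 0,"y": 0,"z": 1.2,"yaw": 0,"hand": 0},{"x": -0.1,"y": -0.3,"z": 1.2,"yaw": 0,"hand": 0},{"x": -0.2,"y": -0.6,"z": 1.2,"yaw": 0,"hand": 0},{"x": -0.3,"y": -0.9,"z": 1.2,"yaw": 0,"hand": 0},{"x": -0.4,"y": -1.2,"z": 1.2,"yaw": 0,"hand": 0},{"x": -0.4,"y": -1.2,"z": 1.2,"yaw": 0,"hand": 0}])

```text
clock: 20.25
position: [0.5968, -0.1644, 0.1737]
ee_rot: [-0.554, -3.092, 0.0]
force: [-0.3, 0.0, -0.8]
width: 0.497
gripper_force: 0.0
```

```bash
python3 cov.py p10; python3 -c "
from h import *
m=camera_model('wrist');w=get_image('wrist')
cv2.imwrite('pics/p10.png',w)
for d in silhouettes('cover','wrist')[:1]:
    k=max(cv2.findContours(d['mask'].astype(np.uint8),0,2)[0],key=cv2.contourArea); p=cv2.approxPolyDP(k,4,True)[:,0]; print(d['p'],p.tolist())"
```

```text
20.25 [ 0.5968 -0.1644  0.1737] riser fr [0.0277 0.0017] [-0.3422  0.0306 -0.8376] 0.49694682135942697 0.0
0.9 [[351, 143], [343, 141], [256, 171], [260, 267], [349, 265]]
```

View pics/p10.png

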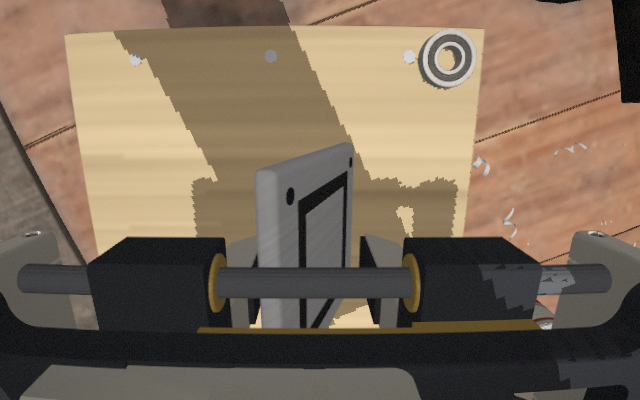

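The cover now leans forward on the front finger, with its black gasket frame facing up and back (around (325,250)). Open fully while lowering, and let it down.

Request:
apply_moves(motion=[{"x": 0,"y": 0,"z": -0.5,"yaw": 0,"hand": 0.3},{"x": 0,"y": 0,"z": -1.2,"yaw": 0,"hand": 0.6},{"x": 0,"y": 0,"z": -1.8,"yaw": 0,"hand": 1},{"x": 0,"y": 0,"z": -1.9,"yaw": 0,"hand": 1},{"x": -0.2,"y": -0.6,"z": -2.4,"yaw": 0,"hand": 1},{"x": -0.4,"y": -1.1,"z": -2.9,"yaw": 0,"hand": 1},{"x": -0.7,"y": -1.8,"z": -3.4,"yaw": 0,"hand": 1},{"x": -0.9,"y": -2.5,"z": -3.9,"yaw": 0,"hand": 1},{"x": -0.9,"y": -2.5,"z": -3.9,"yaw": 0,"hand": 1}])

```text
clock: 21.68
position: [0.5873, -0.1905, 0.1342]
ee_rot: [-0.555, -3.091, 0.001]
force: [-0.7, -1.2, 1.2]
width: 1.001
gripper_force: 1.1
```

Request:
apply_moves(motion=[{"x": -0.2,"y": -0.5,"z": -0.4,"yaw": 0,"hand": 1},{"x": -0.4,"y": -1.0,"z": -0.8,"yaw": 0,"hand": 1},{"x": -0.6,"y": -1.5,"z": -1.3,"yaw": 0,"hand": 1},{"x": -0.75,"y": -2.0,"z": -1.4,"yaw": 0,"hand": 1},{"x": -0.9,"y": -2.5,"z": -1.5,"yaw": 0,"hand": 1},{"x": -1.2,"y": -3.3,"z": -1.5,"yaw": 0,"hand": 1},{"x": -1.2,"y": -3.3,"z": -1.5,"yaw": 0,"hand": 1}])

```text
clock: 22.55
position: [0.5758, -0.2229, 0.1199]
ee_rot: [0.554, 3.092, -0.0]
force: [-0.8, 0.7, 0.7]
width: 0.998
gripper_force: 0.0
```

```bash
python3 cov.py p11; python3 -c "
from h import *
R=np.array([[.342,.940],[-.940,.342]]);C=np.array([.589,-.191])
m=camera_model('wrist');w=get_image('wrist')
for d in silhouettes('cover','wrist')[:1]:
    k=max(cv2.findContours(d['mask'].astype(np.uint8),0,2)[0],key=cv2.contourArea); p=cv2.approxPolyDP(k,4,True)[:,0]; print(d['p'],p.tolist(),((toworld(p,'wrist',.11,m)-C)@R.T).round(3).tolist())"
```

```text
22.55 [ 0.5758 -0.2229  0.1199] riser fr [-0.0344  0.0015] [-0.7812  0.678   0.7305] 0.9981768908936596 0.0
0.79 [[471, 155], [380, 149], [246, 151], [241, 155], [247, 266], [400, 266], [404, 239], [411, 232], [449, 242], [458, 250]] [[0.048, 0.05], [0.001, 0.053], [-0.066, 0.052], [-0.069, 0.05], [-0.069, -0.011], [0.015, -0.011], [0.016, 0.005], [0.02, 0.009], [0.041, 0.003], [0.047, -0.002]]
```

It appears to be flat, spanning riser x −0.069 to 0.048. Lift straight up and move away to check.

Request:
apply_moves(motion=[{"x": 0,"y": 0,"z": 2,"yaw": 0,"hand": 1},{"x": 0,"y": 0,"z": 6,"yaw": 0,"hand": 1},{"x": 0,"y": 0,"z": 12,"yaw": 0,"hand": 1},{"x": -4,"y": -6,"z": 16,"yaw": 0,"hand": 1},{"x": -8,"y": -12,"z": 16,"yaw": 0,"hand": 1},{"x": -11,"y": -18,"z": 16,"yaw": 0,"hand": 1},{"x": -14,"y": -23,"z": 16,"yaw": 0,"hand": 1},{"x": -14,"y": -23,"z": 16,"yaw": 0,"hand": 1},{"x": -14,"y": -23,"z": 16,"yaw": 0,"hand": 1}])

```text
clock: 23.98
position: [0.4341, -0.4545, 0.2808]
ee_rot: [0.56, 3.091, -0.002]
force: [-0.3, 1.2, 0.6]
width: 0.996
gripper_force: 0.0
```

```bash
python3 cov.py p12; python3 -c "
import cv2
for c,p in(('top',[(295,183)]),):
    g=cv2.cvtColor(cv2.imread('pics/p12_top.png'),6)
    print(g[165:232:3,275:345:3])"
```

```text
23.975 [ 0.4341 -0.4545  0.2808] riser fr [-0.3007  0.0555] [-0.347   1.1669  0.5701] 0.9963544615296623 0.0
top 0.6 [[290, 155], [274, 195], [320, 212], [336, 171]] [[0.046454805416822856, -0.05362952622809842], [0.045968102312235415, 0.04729189178348929], [-0.06792889833934165, 0.04521589507092033], [-0.06772918497672137, -0.05707765100734839]]
side 0.88 [[271, 162], [251, 211], [315, 227], [329, 178]] [[0.045574683073032946, -0.054609487817635076], [0.04696149605856921, 0.05311110734918133], [-0.07163374435517361, 0.05158432330700451], [-0.06893343254519885, -0.050980802107800455]]
[[213 216 218 216 234 237 223 117 131 177 220 235 237 238 231 227 221 226
  228 227 225 223 220 217]
 [212 213 213 221 239 238 181 170 216 173 125 156 206 230 238 239 237 232
  222 222 227 228 226 225]
 [214 214 213 233 239 233 124 219 238 235 228 209 163 134 174 220 235 239
  239 235 224 222 228 229]
 [213 214 215 239 240 206 151 236 238 239 238 238 236 227 178 133 146 208
  226 201 231 214 222 224]
 [210 212 225 238 237 149 200 239 239 239 239 239 240 241 240 230 126 189
  240 238 217 213 214 218]
 [2
[... 1115 characters left out ...]
13 211 211 211 212 212 213 215 220 224 223 218 223 235 229 220 214
  208 203 205 207 208 210]
 [214 213 214 214 213 212 212 212 213 213 215 218 222 224 223 221 221 221
  221 217 210 202 202 204]
 [214 214 214 214 214 215 215 213 212 212 213 212 214 216 220 223 225 223
  221 221 220 213 208 201]
 [216 214 214 213 214 215 213 216 216 216 213 212 213 212 214 215 217 222
  224 223 223 221 220 217]
 [215 215 218 226 214 214 215 214 214 214 215 217 216 213 212 213 213 214
  215 220 223 224 224 222]
 [210 213 217 219 215 215 214 214 213 214 214 215 214 217 217 215 213 213
  214 214 215 218 220 224]
 [198 205 208 211 213 214 216 215 214 213 214 214 215 214 215 217 217 216
  214 213 214 214 214 215]]
```

The dark rectangular gasket frame shows on the upper face, and the cover lies flat with its centre at about (-0.011, -0.002) in the riser frame. Handing in.

```bash
python3 -c "
from cell import *
print(sign_off())"
```

```text
the job is handed in; nothing more can be done
None
```

The cover now lies flat and gasket side up on the riser, about 11 mm from its centre; it was slid out about 43 mm, turned over and handed in at about 24 s, and sign_off gave no verdict.

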